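# Slide the sign-up clipboards out over the visitors' edge

## Task

Set out the two sign-up clipboards for the library's visitors: with the fingertips, push each one flat across the table until about 4 cm of its free end (the end without the clip) hangs over the visitors' edge, the long edge away from you, with the clipboard square to that edge. Do not pick up or tip the clipboards, leave everything else on the table where it stands, and take the hand away at the end.

Things in the scene. Friction and masses are not known exactly. Their poses are not given: they have to be found in the camera images.
- clipboard_red: the red clipboard, lying flat: a rigid red board 230 mm long (x), 160 mm wide (y) and 5 mm thick with a white form on it; 0.18 to 0.34 kg, slides on the table with ordinary friction. Origin: centre of its underside. Its x axis points from the clip end to the free end; z up. A steel spring clip 120 mm wide (y) sits on top of the clip end, its back in line with the board's end face (x = -115 mm), up to 17 mm above the table; it is fixed to the board and does not move
- clipboard_yellow: the yellow clipboard, lying flat: a rigid yellow board 230 mm long (x), 160 mm wide (y) and 5 mm thick with a white form on it; 0.18 to 0.34 kg, slides on the table with ordinary friction. Origin: centre of its underside. Its x axis points from the clip end to the free end; z up. A steel spring clip 120 mm wide (y) sits on top of the clip end, its back in line with the board's end face (x = -115 mm), up to 17 mm above the table; it is fixed to the board and does not move
- clipboard_red_end (a point): middle of the free end's lower edge of the red clipboard, 115 mm from its origin along its x; axes as the clipboard's
- clipboard_yellow_end (a point): middle of the free end's lower edge of the yellow clipboard, 115 mm from its origin along its x; axes as the clipboard's
- visitors_edge (a point): middle of the visitors' edge of the table, the long straight edge on the side away from the robot, at the height of the top; its x points straight out over the edge, its y along the edge. The table top is blue with printed white dots, flat, at z = 0, 35 mm thick; the table stands a little shifted and turned from run to run (its edge at most 0.1 rad from the robot’s y axis). Nothing stands beyond the edge
- pen_cup: aluminium cup 72 mm in diameter, 100 mm high, with pens up to 150 mm; between the clipboards near the visitors' edge. Origin: centre of its underside
- toy_turtle: green plastic toy turtle, about 85 mm long, 41 mm high; between the clipboards. Origin: underside centre
- desk_bell: steel desk bell on a black base, 82 mm in diameter, 60 mm high; outside one of the clipboards. Origin: underside centre
- date_stamp: blue and black self-inking stamp, 56 x 40 mm, 74 mm high; outside one of the clipboards. Origin: underside centre
- red_case: red hard case with a grey lid panel, 190 x 140 mm, 60 mm high, on the left. Origin: underside centre
- carton: orange carton, 85 x 85 mm, 95 mm high, on the right. Origin: underside centre
- stapler: blue and black stapler, 130 x 34 mm, 50 mm high, on the right, nearer to the robot. Origin: underside centre

How it is judged:
By the outcome, as a careful person would: the job done as asked, in the order asked, and still so for the second after the job is handed in, with the robot touching nothing.
It also fails if it takes over 64 s, if anything falls off the work surface, if the arm or the gripper's body presses on something with over 40 N, if the wrist force passes 120 N, or if a joint passes its speed limit or range.

## Robot

A 6-joint arm with a two-finger parallel gripper is mounted at the origin on the work surface. World frame = base frame: x ahead of the robot, y to its left, z up, the work surface at z = 0. Lengths are in m, angles in rad, forces in N, time in s.
With the tool pointing down it reaches from about 0.35 to 0.85 m from the base axis. Payload 8.1 kg.
Tool frame: the origin (TCP) lies midway between the tips of the shut fingers; the grasp point (between the pads) lies 19 mm behind it (robot.grip_point_offset is the distance from the TCP to the grasp point, in m); z points along the fingers, y is the line along which they close (so a half turn about z gives the same grasp; the last joint's range is limited). The gripper opens to 93 mm and grips with 3 to 60 N. Pads are 15 mm wide; open, the fingers measure 128 mm over their backs; the gripper's body (75 mm by 188 mm) begins 65 mm behind the grasp point.
Start: joints at [1.037, 0.13, 1.488, -0, 1.523, -0.085], TCP at [0.26, 0.541, 0.219] pointing down, gripper open.
Joint ranges: [-2.96, 2.96], [-0.89, 2.26], [0.02, 2.5], [-1.34, 4.48], [0, 2.73], [-2.66, 2.66]. Speed limits (rad/s): [2.39, 2.39, 2.79, 3.14, 3.14, 3.14].

## Interface

Orientations are given as a rotation vector (axis times angle).
In Python, from plant import robot, read_camera, job gives the robot as it stands.
- The arm moves only by the shell command python3 -m inch 'ROWS' [FORCE]. ROWS is JSON, one flat list of numbers, 5 for each row, row after row: the shift along the world's x, y, z in mm, then the turn about the world's z in degrees, then the opening in per cent of the stroke, from 0 (shut) to 100 (fully open). In form: [dx, dy, dz, yaw, hand, dx, dy, dz, yaw, hand, ...]. A call has 1 to 10 rows; each row is the pose to reach, as a shift and turn from the pose commanded when the call began; what a row does not reach only later rows make up. A row lasts 1/12 s, in which the tool goes at most 41.7 mm and 7.16 degrees, less where a joint would pass 70% of its speed; a pose out of reach is approached as far as the arm can. A call with a gripper value outside its range is refused whole. The fingers move at their own pace and stop on an object; FORCE is the grip in N (left out, the last holds). Time passes only in rows, so rows that repeat a pose let the fingers close. It gives the time, the measured TCP pose, the force, the opening and the grip force at its end, in the units of the state.
- robot.read_state(): the state, without advancing time (a new reading comes with each control period).
- read_camera(name): name is "side" or "top" or "wrist"; returns a dict with "image" (400x640x3 uint8, blue, green, red), "K" (3x3 intrinsics, pixels), "extrinsics" (4x4, takes a point from world to camera coordinates); the wrist camera has in their place "mount" (4x4, takes a point from camera to tool coordinates, whose origin is the TCP and whose axes are the flange's). Camera axes: x right, y down, z forward; pixel columns grow to the right and rows downward; lengths in m; the calibration is good to about 2 mm. A picture is of the moment at which its call begins: read the wrist's pose just before it. There is no depth.
- job.close_job(): hands the job in; it is judged then, once.
The state is a dict: "t": time; "q": joint angles; "dq": joint speeds; "joint_torque": joint torques, N m; "tool_pos": TCP position; "orientation": TCP orientation; "force": force on the tool from outside, world axes, zero at the start; "wrist_torque": the same for the moment, N m; "opening": finger opening in m; "gripper_force": force on a finger pad.
Only numpy, scipy, OpenCV 4.12 (cv2) and the standard library are available. Lean on these libraries where they do the work, as an engineer would, in place of code of your own. Each camera call takes 0.05 s, during which the arm holds its last target. There are 200 camera calls.

## Working session

There is one attempt and no reset: what is moved stays moved. The work goes in short steps, Python scripts to look and compute and a shell command to move; the robot and the scene stay as the last step left them, time stands still between calls to the robot, and variables do not carry over. Pictures are saved under pics/ and viewed, at most 10 in all, crops included, and the job is handed in when it is done.

```bash
mkdir -p pics; ls
python3 - <<'E'
from plant import robot, read_camera
import cv2
s=robot.read_state();print(s['t'],s['tool_pos'],s['orientation'],s['opening'])
for n in ['top','side']:
    c=read_camera(n);cv2.imwrite(f'pics/{n}0.png',c['image']);print(n,c['K'].tolist(),c['extrinsics'].round(4).tolist())
E
```

```text
pics
0.0 [0.26002434 0.54011626 0.21760657] [-6.98941456e-01 -3.06229311e+00  2.68861045e-03] 0.09333532654114482
top [[403.34867655213645, 0.0, 322.56185720365477], [0.0, 403.34867655213645, 201.10188345925792], [0.0, 0.0, 1.0]] [[-0.0435, -0.999, -0.0046, 0.0324], [-0.9762, 0.0435, -0.2127, 0.5316], [0.2127, -0.0048, -0.9771, 1.0979], [0.0, 0.0, 0.0, 1.0]]
side [[369.71632247748767, 0.0, 321.3448750172619], [0.0, 369.71632247748767, 197.96519665911208], [0.0, 0.0, 1.0]] [[0.8687, -0.4949, -0.02, -0.4711], [-0.3597, -0.6027, -0.7123, 0.2085], [0.3405, 0.626, -0.7016, 0.9314], [0.0, 0.0, 0.0, 1.0]]
```

View pics/top0.png

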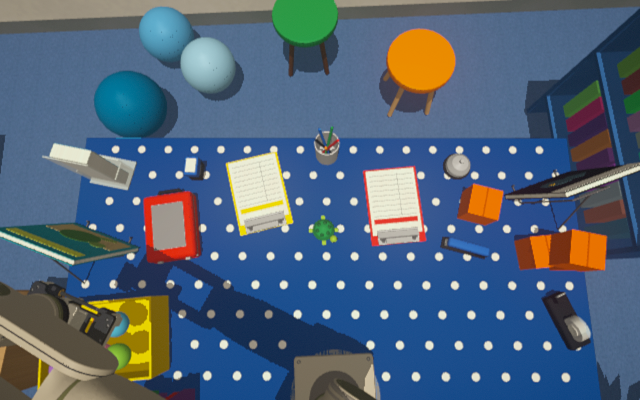

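View pics/side0.png

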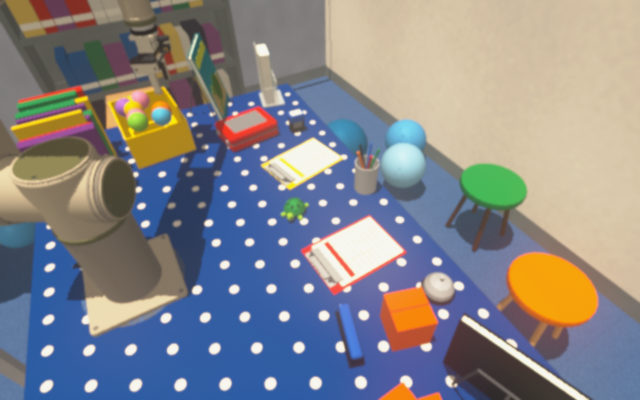

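The top view shows the yellow clipboard at about (258,193), turned, with its clip at (265,218). The red one is at (395,205), with its clip at (398,235). The visitors' edge lies at about row 138, the cup at (326,147), the turtle at (324,230), the bell at (457,166) and the stamp at (193,168). The side view agrees.

```bash
cat > h.py <<'E'
import numpy as np, cv2
from plant import robot, read_camera
def rays(c,uv,z):
    uv=np.atleast_2d(uv).astype(float);E=c['extrinsics'];R,t=E[:3,:3],E[:3,3]
    d=np.c_[uv,np.ones(len(uv))]@np.linalg.inv(c['K']).T@R; o=-R.T@t
    return o+d*((z-o[2])/d[:,2])[:,None]
def proj(c,P):
    E=c['extrinsics'];p=np.atleast_2d(P)@E[:3,:3].T+E[:3,3];p=p@c['K'].T;return p[:,:2]/p[:,2:]
def edge(c):
    g=c['image'].astype(int);pts=[]
    sat=cv2.cvtColor(c['image'],cv2.COLOR_BGR2HSV)[...,1].astype(float)
    for x in list(range(140,300,4))+list(range(345,540,4)):
        d=sat[126:150,x].copy();d=np.diff(cv2.GaussianBlur(d[:,None],(1,5),0)[:,0]);k=d[1:-1].argmax()+1
        a,b,e=d[k-1:k+2];pts.append((x,126.5+k+0.5*(a-e)/(a-2*b+e-1e-9)))
    pts=np.float32(pts)
    vx,vy,x0,y0=cv2.fitLine(pts,cv2.DIST_HUBER,0,.5,.01).ravel()
    r=(pts-[x0,y0])@[-vy,vx]
    P=rays(c,[[x0-150*vx,y0-150*vy],[x0+150*vx,y0+150*vy]],0)
    return P,np.median(abs(r))
def board(c,col,roi):
    x0,x1,y0,y1=roi;h=cv2.cvtColor(c['image'],cv2.COLOR_BGR2HSV)[y0:y1,x0:x1]
    H,S,V=[h[...,i].astype(int) for i in range(3)]
    m=(((H>20)&(H<38))if col=='y' else((H<8)|(H>172)))&(S>90)&(V>90)
    m|=(S<75)&(V>110)
    m=cv2.morphologyEx(m.astype(np.uint8),cv2.MORPH_OPEN,np.ones((7,7)))
    n,l,st,_=cv2.connectedComponentsWithStats(m);k=1+st[1:,4].argmax()
    cs,_=cv2.findContours((l==k).astype(np.uint8),cv2.RETR_EXTERNAL,cv2.CHAIN_APPROX_NONE)
    P=rays(c,cs[0][:,0]+[x0,y0],0.005)[:,:2]
    return cv2.minAreaRect((P*1000).astype(np.float32)),cs[0][:,0]+[x0,y0]
E
python3 - <<'E'
from h import *
c=read_camera('top');P,r=edge(c);print(P.round(4),r)
im=c['image'].copy()
n=np.array([P[0,1]-P[1,1],P[1,0]-P[0,0]]);n/=np.linalg.norm(n);print('n',n,np.arctan2(n[1],n[0]))
for q in proj(c,P).round().astype(int): cv2.circle(im,tuple(map(int,q)),2,(0,255,0),-1)
for col,roi in [('y',(215,305,140,250)),('r',(345,440,155,255))]:
    b,k=board(c,col,roi);print(col,b);B=cv2.boxPoints(b)/1000;print(B.round(4).tolist(),((B-P[0,:2])@n).round(4))
    im[k[:,1],k[:,0]]=(255,0,255)
print('cup',rays(c,[[327,158]],0),'turtle',rays(c,[[324,231]],.02),'bell',rays(c,[[458,168]],.02),'stamp',rays(c,[[194,170]],.04))
cv2.imwrite('pics/t1.png',cv2.resize(im[110:260,160:500],None,fx=2.3,fy=2.3,interpolation=0))
E
```

```text
[[ 0.7653  0.3904  0.    ]
 [ 0.722  -0.5429  0.    ]] 0.04292998
n [ 0.99892531 -0.046349  ] -0.04636561123154288
y ((577.2849731445312, 200.10801696777344), (227.14459228515625, 162.947265625), 11.706766128540039)
[[0.4494999945163727, 0.25679999589920044], [0.48260000348091125, 0.09730000048875809], [0.7049999833106995, 0.14339999854564667], [0.671999990940094, 0.3028999865055084]] [-0.3092 -0.2688 -0.0488 -0.0892]
r ((523.2957763671875, -202.52792358398438), (229.37660217285156, 158.02976989746094), 2.6603238582611084)
[[0.4050999879837036, -0.12890000641345978], [0.4124000072479248, -0.28679999709129333], [0.6414999961853027, -0.2761000096797943], [0.6341999769210815, -0.11829999834299088]] [-0.3358 -0.3212 -0.0928 -0.1074]
cup [[ 0.68016965 -0.01092189  0.        ]] turtle [[0.45147225 0.00844624 0.02      ]] bell [[ 0.62431045 -0.40261121  0.02      ]] stamp [[0.64744815 0.38515415 0.04      ]]
```

View pics/t1.png

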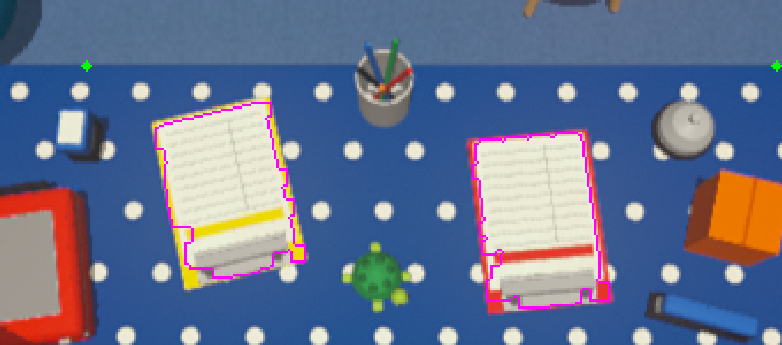

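```bash
cat >> h.py <<'E'
def board(c,col,roi):
    x0,x1,y0,y1=roi;f=4
    h=cv2.cvtColor(cv2.resize(c['image'][y0:y1,x0:x1],None,fx=f,fy=f,interpolation=cv2.INTER_CUBIC),cv2.COLOR_BGR2HSV)
    H,S,V=[h[...,i].astype(int) for i in range(3)]
    m=(((H>18)&(H<40))if col=='y' else((H<10)|(H>165)))&(S>85)&(V>80)
    m=cv2.morphologyEx(m.astype(np.uint8),cv2.MORPH_OPEN,np.ones((3,3)))
    n,l,st,_=cv2.connectedComponentsWithStats(m)
    m=np.isin(l,[i for i in range(1,n) if st[i,4]>40])
    v,u=np.nonzero(m);uv=np.c_[(u+.5)/f-.5+x0,(v+.5)/f-.5+y0]
    P=rays(c,uv,0.005)[:,:2]
    return cv2.minAreaRect((P*1000).astype(np.float32)),uv
def report(c,view='b'):
    P,r=edge(c);n=np.array([P[0,1]-P[1,1],P[1,0]-P[0,0]])[:2];n/=np.linalg.norm(n);t=np.array([-n[1],n[0]])
    print('edge ang',np.degrees(np.arctan2(n[1],n[0])).round(2),'edge x at y=0',(P[0,0]-P[0,1]*(P[0,0]-P[1,0])/(P[0,1]-P[1,1])).round(4));im=c['image'].copy()
    for col,roi in [('y',(205,310,105,245)),('r',(345,440,105,255))]:
        b,uv=board(c,col,roi);B=cv2.boxPoints(b)/1000;s=(B-P[0,:2])@n
        B=B[np.argsort(s)];fe=B[2:].mean(0);ce=B[:2].mean(0);a=np.degrees(np.arctan2(*(fe-ce)[::-1]))
        print(col,'size',np.round(b[1],1),'c',np.round(b[0],1),'ang',a.round(2),'rel edge',(a-np.degrees(np.arctan2(n[1],n[0]))).round(2),'free end over edge mm',((fe-P[0,:2])@n*1000).round(1),'corners',(B*1000).round().tolist())
        q=proj(c,np.c_[cv2.boxPoints(b)/1000,np.full(4,.005)])
        cv2.polylines(im,[np.round(q*16).astype(np.int32)],True,(255,0,255),1,cv2.LINE_AA,4)
    return im
E
python3 - <<'E'
from h import *
im=report(read_camera('top'))
cv2.imwrite('pics/t2.png',cv2.resize(im[110:260,160:500],None,fx=2.3,fy=2.3,interpolation=0))
E
```

```text
edge ang -2.65 edge x at y=0 0.7472
y size [232.  161.2] c [580.  200.4] ang 11.39 rel edge 14.04 free end over edge mm -63.8 corners [[450.0, 257.0], [482.0, 98.0], [678.0, 302.0], [710.0, 144.0]]
r size [231.6 161.5] c [ 523.4 -202.7] ang 2.87 rel edge 5.52 free end over edge mm -98.9 corners [[404.0, -128.0], [412.0, -289.0], [635.0, -116.0], [643.0, -278.0]]
```

View pics/t2.png

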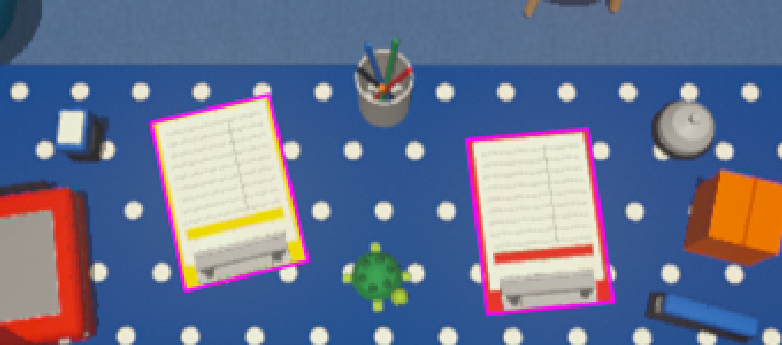

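```bash
python3 -m inch '[17,-37,0,4,100,33,-74,0,8,90,50,-111,0,12,80,66,-148,0,16,80,83,-185,0,20,80,99,-222,0,24,80,116,-260,0,28,80,132,-297,0,32,80,149,-334,0,35,80,165,-371,0,37,80]'; python3 -m inch '[0,0,0,0,80,0,0,0,0,80]'
python3 - <<'E'
from h import *
from scipy.spatial.transform import Rotation as R
s=robot.read_state();M=R.from_rotvec(s['orientation']).as_matrix();print(s['t'],s['tool_pos'],M.round(3),np.degrees(np.arctan2(M[1,1],M[0,1])),s['opening'],s['force'])
E
```

```text
t: 1.03
tool_pos: [0.4257, 0.1677, 0.2187]
orientation: [-0.314, 3.125, 0.0]
force: [0.4, 0.0, 0.5]
opening: 0.0747
gripper_force: 0.0
t: 1.2
tool_pos: [0.4259, 0.1677, 0.2186]
orientation: [0.301, -3.127, -0.0]
force: [-1.4, -0.3, 0.9]
opening: 0.0743
gripper_force: 0.0
1.2 [0.42593231 0.16771244 0.21856996] [[-0.982 -0.191 -0.   ]
 [-0.191  0.982  0.   ]
 [ 0.     0.    -1.   ]] 100.9898055987089 0.07433628188417069 [-1.3852108  -0.25129479  0.88162852]
```

```bash
python3 -m inch '[0,0,-35,0,80,0,0,-70,0,80,0,0,-105,0,80,0,0,-140,0,80,0,0,-165,0,80,0,0,-185,0,80,0,0,-198,0,80,0,0,-206,0,80,0,0,-211,0,80,0,0,-211,0,80]'
python3 - <<'E'
from h import *
im=report(read_camera('top'));w=read_camera('wrist')['image'];s=read_camera('side')['image']
a=cv2.resize(im[110:270,200:380],None,fx=2.2,fy=2.2);b=cv2.resize(s[100:260,210:390],None,fx=2.2,fy=2.2)
cv2.imwrite('pics/y1.png',np.hstack([a,b]))
E
```

```text
t: 2.03
tool_pos: [0.4245, 0.1703, 0.007]
orientation: [0.31, -3.125, 0.0]
force: [0.1, 0.2, 0.7]
opening: 0.0745
gripper_force: 0.0
edge ang -2.66 edge x at y=0 0.7472
y size [217.4 161.2] c [587.  201.8] ang 11.37 rel edge 14.03 free end over edge mm -64.0 corners [[465.0, 259.0], [496.0, 101.0], [678.0, 302.0], [709.0, 144.0]]
r size [231.7 161.5] c [ 523.4 -202.7] ang 2.86 rel edge 5.52 free end over edge mm -98.9 corners [[404.0, -128.0], [412.0, -289.0], [635.0, -116.0], [643.0, -278.0]]
```

View pics/y1.png

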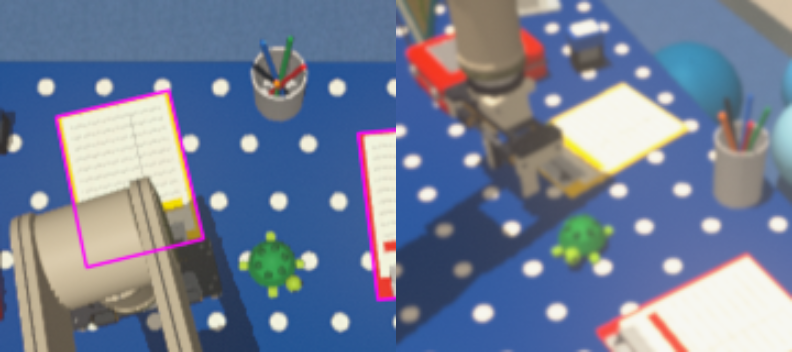

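```bash
python3 -m inch '[6,1,0,0,80,12,2,0,0,80,18,4,0,0,80,24,5,0,0,80,30,6,0,0,80,35,7,0,0,80,40,8,0,0,80,45,9,0,-1,80,50,10,0,-2,80,55,10,0,-3,80]'; python3 -m inch '[5,1,0,-1,80,10,2,0,-2,80,15,2,0,-3,80,20,3,0,-4,80,25,3,0,-5,80,25,3,0,-5,80]'
python3 - <<'E'
from h import *
report(read_camera('top'))
E
```

```text
t: 3.02
tool_pos: [0.4806, 0.1798, 0.0075]
orientation: [0.224, -3.133, -0.0]
force: [-1.7, -0.1, -0.0]
opening: 0.0746
gripper_force: 0.7
t: 3.52
tool_pos: [0.5066, 0.1826, 0.0079]
orientation: [-0.087, 3.139, 0.0]
force: [0.6, -0.3, 0.2]
opening: 0.0744
gripper_force: 0.0
edge ang -2.65 edge x at y=0 0.7472
y size [252.9 161.1] c [619.8 195. ] ang 6.87 rel edge 9.52 free end over edge mm -11.5 corners [[485.0, 260.0], [504.0, 100.0], [736.0, 290.0], [755.0, 130.0]]
r size [231.6 161.5] c [ 523.4 -202.7] ang 2.86 rel edge 5.51 free end over edge mm -98.9 corners [[404.0, -128.0], [412.0, -289.0], [635.0, -116.0], [643.0, -278.0]]
```

```bash
sed -i "s/def report(c,view='b'):/def report(c,yb=245,rb=255):/; s/105,245)/105,yb)/; s/105,255)/105,rb)/" h.py
python3 - <<'E'
from h import *
c=read_camera('top')
for yb in (175,190): im=report(c,yb)
cv2.imwrite('pics/y2.png',cv2.resize(im[110:260,200:450],None,fx=2.4,fy=2.4))
E
```

```text
edge ang -2.65 edge x at y=0 0.7472
y size [123.6 161.1] c [684.2 202.9] ang 6.65 rel edge 9.3 free end over edge mm -11.4 corners [[613.0, 276.0], [632.0, 116.0], [736.0, 290.0], [755.0, 130.0]]
r size [231.6 161.5] c [ 523.4 -202.7] ang 2.86 rel edge 5.51 free end over edge mm -98.9 corners [[404.0, -128.0], [412.0, -289.0], [635.0, -116.0], [643.0, -278.0]]
edge ang -2.65 edge x at y=0 0.7472
y size [171.3 161.1] c [660.4 200. ] ang 6.76 rel edge 9.41 free end over edge mm -11.5 corners [[566.0, 270.0], [585.0, 110.0], [736.0, 290.0], [755.0, 130.0]]
r size [231.6 161.5] c [ 523.4 -202.7] ang 2.86 rel edge 5.51 free end over edge mm -98.9 corners [[404.0, -128.0], [412.0, -289.0], [635.0, -116.0], [643.0, -278.0]]
```

View pics/y2.png

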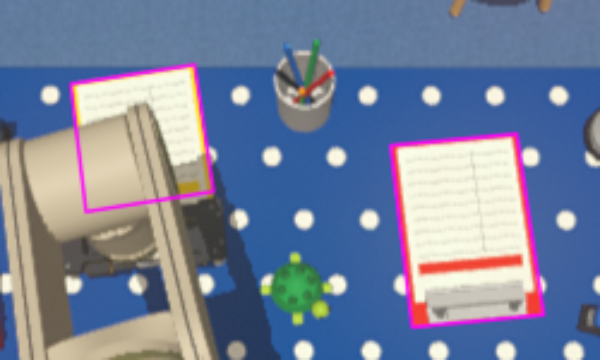

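```bash
python3 -m inch '[4,0,0,-1,80,8,0,0,-2,80,12,0,0,-3,80,16,0,0,-4,80,20,-1,0,-5,80,24,-1,0,-6,80,28,-1,0,-6,80,31,-1,0,-6,80,33,-1,0,-6,80,33,-1,0,-6,80]'
python3 - <<'E'
from h import *
report(read_camera('top'),175)
M=cv2.Rodrigues(robot.read_state()['orientation'])[0];print(robot.read_state()['tool_pos'],np.degrees(np.arctan2(-M[0,1],M[1,1])))
E
```

```text
t: 4.45
tool_pos: [0.5388, 0.1816, 0.0077]
orientation: [0.074, 3.14, 0.0]
force: [-0.8, -0.3, 0.3]
opening: 0.0747
gripper_force: 0.1
edge ang -2.65 edge x at y=0 0.7471
y size [155.3 161.5] c [703.5 192. ] ang 3.96 rel edge 6.61 free end over edge mm 24.7 corners [[620.0, 267.0], [632.0, 106.0], [775.0, 278.0], [787.0, 117.0]]
r size [231.6 161.5] c [ 523.4 -202.7] ang 2.86 rel edge 5.51 free end over edge mm -98.9 corners [[404.0, -128.0], [412.0, -289.0], [635.0, -116.0], [643.0, -278.0]]
[0.5386076  0.18159351 0.0076624 ] -2.7061956591877863
```

```bash
python3 -m inch '[0,2,0,0,80,1,4,0,0,80,2,6,0,0,80,3,8,0,0,80,4,10,0,0,80,5,11,0,0,80,6,12,0,0,80,7,13,0,0,80,7,13,0,0,80]'
python3 - <<'E'
from h import *
report(read_camera('top'),175)
M=cv2.Rodrigues(robot.read_state()['orientation'])[0];print(robot.read_state()['tool_pos'],np.degrees(np.arctan2(-M[0,1],M[1,1])))
E
```

```text
t: 5.25
tool_pos: [0.5455, 0.1948, 0.0076]
orientation: [0.074, 3.141, 0.0]
force: [-0.6, 0.6, -0.2]
opening: 0.0743
gripper_force: 0.3
edge ang -2.65 edge x at y=0 0.7472
y size [153.9 160.6] c [708.4 190.7] ang 0.21 rel edge 2.86 free end over edge mm 29.3 corners [[631.0, 271.0], [632.0, 110.0], [785.0, 271.0], [786.0, 111.0]]
r size [231.6 161.5] c [ 523.4 -202.7] ang 2.86 rel edge 5.51 free end over edge mm -98.9 corners [[404.0, -128.0], [412.0, -289.0], [635.0, -116.0], [643.0, -278.0]]
[0.54544602 0.19475451 0.00765768] -2.7132145106926178
```

```bash
python3 -m inch '[1,1,0,0,80,2,2,0,0,80,3,4,0,0,80,4,5,0,0,80,5,6,0,0,80,5,7,0,0,80,6,7,0,0,80,6,7,0,0,80]'
python3 - <<'E'
from h import *
report(read_camera('top'),175)
M=cv2.Rodrigues(robot.read_state()['orientation'])[0];print(robot.read_state()['tool_pos'],np.degrees(np.arctan2(-M[0,1],M[1,1])))
E
```

```text
t: 5.97
tool_pos: [0.5513, 0.2017, 0.0076]
orientation: [-0.074, -3.141, -0.0]
force: [-0.8, 0.4, 1.3]
opening: 0.0745
gripper_force: 0.5
edge ang -2.65 edge x at y=0 0.7471
y size [160.9 154.2] c [712.  189.8] ang -2.24 rel edge 0.41 free end over edge mm 33.2 corners [[638.0, 273.0], [632.0, 112.0], [792.0, 267.0], [786.0, 106.0]]
r size [231.7 161.5] c [ 523.4 -202.7] ang 2.86 rel edge 5.51 free end over edge mm -98.9 corners [[404.0, -128.0], [412.0, -289.0], [635.0, -116.0], [643.0, -278.0]]
[0.5513007  0.20170942 0.00761503] -2.710630854140432
```

```bash
python3 -m inch '[1,0,0,0,80,2,0,0,0,80,3,0,0,0,80,4,0,0,0,80,5,0,0,0,80,6,0,0,0,80,7,0,0,0,80,7,0,0,0,80]'
python3 - <<'E'
from h import *
report(read_camera('top'),175)
M=cv2.Rodrigues(robot.read_state()['orientation'])[0];print(robot.read_state()['tool_pos'],np.degrees(np.arctan2(-M[0,1],M[1,1])))
E
```

```text
t: 6.68
tool_pos: [0.5586, 0.2016, 0.0076]
orientation: [0.075, 3.141, 0.0]
force: [-0.3, 0.4, 0.8]
opening: 0.0742
gripper_force: 0.4
edge ang -2.66 edge x at y=0 0.7471
y size [161.5 160.8] c [715.8 189.6] ang -2.57 rel edge 0.09 free end over edge mm 40.3 corners [[639.0, 274.0], [632.0, 113.0], [800.0, 267.0], [792.0, 105.0]]
r size [231.6 161.5] c [ 523.4 -202.7] ang 2.86 rel edge 5.52 free end over edge mm -98.9 corners [[404.0, -128.0], [412.0, -289.0], [635.0, -116.0], [643.0, -278.0]]
[0.55854617 0.20158873 0.00767364] -2.7156472401932152
```

```bash
python3 -m inch '[-15,1,0,0,80,-40,2,0,0,80,-50,2,30,0,80,-50,2,70,0,80,-60,2,110,0,80,-75,-35,150,0,80,-90,-75,150,0,80,-105,-115,150,0,80,-120,-155,150,0,80,-135,-195,150,0,80]';python3 -m inch '[-12,-38,0,0,80,-23,-76,0,0,80,-34,-114,0,0,80,-45,-152,0,0,80,-55,-190,0,0,80,-58,-221,0,0,80,-58,-221,-40,0,80,-58,-221,-80,0,80,-58,-221,-110,0,80,-58,-221,-130,0,80]'; python3 -m inch '[0,0,-10,0,80,0,0,-20,0,80,0,0,-20,0,80]'
 python3 - <<'E'
from h import *
report(read_camera('top'))
M=cv2.Rodrigues(robot.read_state()['orientation'])[0];print(robot.read_state()['tool_pos'],np.degrees(np.arctan2(-M[0,1],M[1,1])))
E
```

```text
t: 7.57
tool_pos: [0.4285, 0.0198, 0.1585]
orientation: [0.073, 3.138, -0.001]
force: [0.2, -1.2, 0.6]
opening: 0.0744
gripper_force: 0.0
t: 8.4
tool_pos: [0.369, -0.1992, 0.0245]
orientation: [-0.076, -3.138, -0.002]
force: [0.5, -0.3, 0.2]
opening: 0.0742
gripper_force: 0.0
t: 8.65
tool_pos: [0.3703, -0.1995, 0.0066]
orientation: [-0.074, -3.14, -0.001]
force: [-0.1, -0.2, 0.7]
opening: 0.0742
gripper_force: 0.0
edge ang -2.65 edge x at y=0 0.7472
y size [161.5 231.8] c [680.4 191.2] ang -2.45 rel edge 0.2 free end over edge mm 40.4 corners [[568.0, 277.0], [561.0, 115.0], [800.0, 267.0], [793.0, 106.0]]
r size [214.3 161.5] c [ 532.1 -202.2] ang 2.87 rel edge 5.51 free end over edge mm -98.9 corners [[421.0, -127.0], [429.0, -288.0], [635.0, -116.0], [643.0, -278.0]]
[ 0.37092178 -0.19992014  0.00778046] -2.7030007022685254
```

```bash
python3 -m inch '[5,-4,0,0,80,10,-8,0,0,80,15,-12,0,0,80,20,-12,0,0,80,25,-12,0,0,80,27,-10,0,0,80,29,-7,0,0,80,31,-4,0,0,80,33,-2,0,0,80,35,0,0,0,80]'; python3 -m inch '[2,2,0,0,80,4,4,0,0,80,6,6,0,0,80,8,7,0,0,80,8,7,0,0,80]';python3 - <<'E'
from h import *
report(read_camera('top'),rb=195)
M=cv2.Rodrigues(robot.read_state()['orientation'])[0];print(robot.read_state()['tool_pos'],np.degrees(np.arctan2(-M[0,1],M[1,1])))
E
```

```text
t: 9.53
tool_pos: [0.4056, -0.1993, 0.0074]
orientation: [-0.074, -3.14, -0.0]
force: [-1.6, -0.9, -0.4]
opening: 0.0744
gripper_force: 0.7
t: 9.95
tool_pos: [0.4141, -0.1926, 0.0076]
orientation: [0.074, 3.14, 0.0]
force: [-0.5, -0.8, -0.8]
opening: 0.0741
gripper_force: 0.3
edge ang -2.65 edge x at y=0 0.7472
y size [161.5 231.8] c [680.4 191.2] ang -2.45 rel edge 0.2 free end over edge mm 40.4 corners [[568.0, 277.0], [561.0, 115.0], [800.0, 267.0], [793.0, 106.0]]
r size [161.1  98.8] c [ 603.5 -201.9] ang -3.39 rel edge -0.75 free end over edge mm -84.7 corners [[549.0, -279.0], [559.0, -119.0], [648.0, -285.0], [658.0, -124.0]]
[ 0.41398571 -0.19268769  0.00758679] -2.7012202389793996
```

```bash
python3 -m inch '[6,0,0,0,80,12,-1,0,0,80,18,-1,0,0,80,24,-1,0,0,80,30,-1,0,0,80,36,-2,0,0,80,42,-2,0,0,80,48,-2,0,0,80,54,-2,0,0,80,60,-3,0,0,80]'; python3 -m inch '[6,0,0,0,80,12,-1,0,0,80,18,-1,0,0,80,24,-1,0,0,80,30,-1,0,0,80,36,-2,0,0,80,41,-2,0,0,80,44,-2,0,0,80,45,-2,0,0,80,45,-2,0,0,80]';python3 - <<'E'
from h import *
report(read_camera('top'),rb=185)
M=cv2.Rodrigues(robot.read_state()['orientation'])[0];print(robot.read_state()['tool_pos'],np.degrees(np.arctan2(-M[0,1],M[1,1])))
E
```

```text
t: 10.83
tool_pos: [0.4744, -0.1957, 0.0075]
orientation: [-0.074, -3.141, -0.0]
force: [-1.4, 0.3, 0.4]
opening: 0.0741
gripper_force: 0.8
t: 11.67
tool_pos: [0.5191, -0.1979, 0.0076]
orientation: [0.074, 3.14, -0.0]
force: [0.2, -0.1, -0.4]
opening: 0.0742
gripper_force: 0.0
edge ang -2.65 edge x at y=0 0.7472
y size [161.2 231.8] c [680.5 191. ] ang -2.39 rel edge 0.26 free end over edge mm 40.4 corners [[568.0, 276.0], [561.0, 115.0], [800.0, 267.0], [793.0, 106.0]]
r size [162. 172.] c [ 672.3 -203.9] ang -2.56 rel edge 0.09 free end over edge mm 20.6 corners [[590.0, -119.0], [583.0, -281.0], [762.0, -127.0], [755.0, -289.0]]
[ 0.51897832 -0.19789169  0.00765037] -2.712542671245648
```

Square; 20 mm to go, and then I'll retreat.

```bash
python3 -m inch '[3,0,0,0,80,6,0,0,0,80,9,0,0,0,80,12,-1,0,0,80,15,-1,0,0,80,17,-1,0,0,80,19,-1,0,0,80,20,-1,0,0,80,20,-1,0,0,80]';python3 - <<'E'
from h import *
report(read_camera('top'),rb=185)
E
```

```text
t: 12.47
tool_pos: [0.539, -0.1989, 0.0076]
orientation: [0.074, 3.141, -0.0]
force: [-0.9, -0.4, 0.0]
opening: 0.0742
gripper_force: 0.4
edge ang -2.65 edge x at y=0 0.7472
y size [161.2 231.7] c [680.4 191. ] ang -2.39 rel edge 0.25 free end over edge mm 40.4 corners [[568.0, 276.0], [561.0, 115.0], [800.0, 267.0], [793.0, 106.0]]
r size [161.3 171.6] c [ 692.4 -204.7] ang -2.61 rel edge 0.04 free end over edge mm 40.5 corners [[610.0, -120.0], [603.0, -281.0], [782.0, -128.0], [774.0, -289.0]]
```

```bash
python3 -m inch '[-15,1,0,0,80,-40,2,0,0,80,-60,2,20,0,80,-80,2,60,0,80,-100,2,100,0,80,-120,2,140,0,80,-120,2,180,0,80,-120,2,200,0,80,-120,2,200,0,80]';python3 - <<'E'
from h import *
im=report(read_camera('top'))
cv2.imwrite('pics/f.png',im)
E
```

```text
t: 13.27
tool_pos: [0.4218, -0.1989, 0.2156]
orientation: [0.075, 3.13, -0.01]
force: [1.1, -0.3, -0.4]
opening: 0.0743
gripper_force: 0.0
edge ang -2.65 edge x at y=0 0.7472
y size [161.5 231.8] c [680.4 191.2] ang -2.45 rel edge 0.19 free end over edge mm 40.4 corners [[568.0, 277.0], [561.0, 115.0], [800.0, 267.0], [793.0, 106.0]]
r size [161.8 232.2] c [ 662.2 -203.5] ang -2.55 rel edge 0.1 free end over edge mm 40.6 corners [[550.0, -118.0], [543.0, -279.0], [782.0, -128.0], [775.0, -290.0]]
```

View pics/f.png

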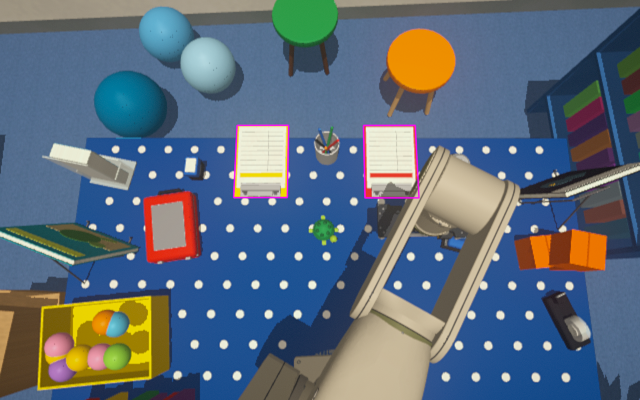

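The final top view shows both boards square to the edge and overhanging: yellow at (262,161), red at (391,161). The cup (326,147), turtle (324,230) and stamp (193,168) haven't moved. The arm hides the bell and carton, so I'll compare those in the side view.

Run:
```python
from h import *
a=cv2.imread('pics/side0.png');b=read_camera('side')['image']
for n,(x0,x1,y0,y1) in dict(carton=(375,440,280,350),bell=(415,460,265,310),stapler=(330,370,300,365)).items():
    print(n,cv2.phaseCorrelate(*[cv2.cvtColor(i[y0:y1,x0:x1],6).astype(np.float64) for i in(a,b)]),cv2.absdiff(a,b)[y0:y1,x0:x1].mean())
```

```text
carton ((-0.011048978898308803, -0.02523314785783981), 0.9981401042466203) 3.957216117216117
bell ((0.5039462876212717, 0.486535107339364), 1.0067917539181066) 7.403292181069959
stapler ((-0.06011982025513518, 0.04138723413542067), 0.9422935155888206) 4.976282051282051
```

```bash
python3 -c "
from plant import job
print(job.close_job())"
```

```text
the job is handed in; nothing more can be done
None
```

Both clipboards are set out with about 40 mm of the free end over the visitors' edge and within about 0.2° of square; the hand is clear, nothing else appears to have moved (the bell check was unclear, though the hand never went near it), and the job is handed in.

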